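# Ready the counting scale for an empty carton

### The job

Get the counting scale ready with closed fingers: switch it on by pressing the far half of the rocker fully down, then press the square key down until it stays down, then press the long key fully down, hold it for a good second and let it go. Use each control only when its turn comes, and leave the two round keys alone. Do not pick up or push about the terminal, the carton, the tape roll or the glue stick.

Things in the scene. Friction and masses are not known exactly. Their poses are not given: they have to be found in the camera images.
- terminal: scale terminal, a loose white unit of about 0.85 kg, 150 mm deep (its x) by 260 mm wide (y), flat top 45 mm above the bench, with a display hood 34 mm higher along its far edge (x = +45 to +75 mm). Origin: centre of the underside; x points from the edge nearest the robot to the hood, y left, z up. Its controls are all black, on the flat top in front of the hood
- rocker (a joint): rocker switch at the terminal's left end, 56 mm long (x) by 30 mm wide, hinged across its middle at terminal x = -10, y = +100 mm. Rad: 0 = off (near half level, 8 mm above the flat top, far half's end about 17 mm), 0.35 = fully on (far half level, 8 mm above the flat top, near half raised). A friction hinge: stays where left, needs 2 to 5 N on the far half
- rocker_far_half (a point): point on the upper face of the rocker's far half, 18 mm from the hinge along the half and mid-width; the place to press. It moves with the rocker, about 6 mm downwards from off to on
- square_key (a joint): square latching key: m pressed, 0 = up, 0.005 = fully down. Moves straight down under about 3.5 N and stays where it is left
- square_key_top (a point): centre of the square key's top, 26 x 26 mm, at terminal x = +5, y = -15 mm; 8 mm above the flat top when up
- long_key (a joint): long spring key: m pressed, 0 = up, 0.005 = fully down, which takes about 5 N (1.4 N to start); springs back up when let go
- long_key_top (a point): centre of the long key's top, 26 mm (x) by 90 mm (y), the key nearest the front edge, at terminal x = -45, y = -15 mm; 8 mm above the flat top when up
- round_left (a joint): round spring key left of the square key, not to be pressed: m pressed, 0 = up
- round_left_top (a point): centre of its top, 24 mm across, at terminal x = +5, y = +45 mm; 8 mm above the flat top
- round_right (a joint): round spring key right of the square key, not to be pressed: m pressed, 0 = up
- round_right_top (a point): centre of its top, 24 mm across, at terminal x = +5, y = -75 mm; 8 mm above the flat top
- glue_stick: white glue stick, 26 mm across, 60 mm tall, standing loose on the terminal's flat top to the right of the long key. Origin: centre of its foot; z up its length
- platform: the scale's fixed weighing platform, 230 x 210 mm, steel top 36 mm above the bench, beside the terminal (to its left or right). Origin: centre of the underside
- carton: empty open carton, 150 (x) by 110 (y) by 100 mm tall, two short flaps raised outwards at its x ends (overall about 250 mm long, 120 mm tall), standing loose on the platform. Origin: centre of its underside
- tape_roll: brown roll of packing tape lying flat on the bench beyond the scale, 90 mm across, 50 mm tall. Origin: centre of its underside

How it is judged:
By the outcome, as a careful person would: the job done as asked, in the order asked, and still so for the second after the job is handed in, with the robot touching nothing.
It also fails if it takes over 40 s, if anything falls off the work surface, if the arm or the gripper's body presses on something with over 40 N, if the wrist force passes 120 N, or if a joint passes its speed limit or range.

### The arm

A 6-joint arm with a two-finger parallel gripper is mounted at the origin on the work surface. World frame = base frame: x ahead of the robot, y to its left, z up, the work surface at z = 0. Lengths are in m, angles in rad, forces in N, time in s.
With the tool pointing down it reaches from about 0.35 to 0.95 m from the base axis. Payload 17.4 kg.
Tool frame: the origin (TCP) lies at the very end of the fingers, on their centre line; the grasp point (between the pads) lies 19 mm behind it; x points along the fingers, y is the direction in which the jaws open and shut, and the axes are right-handed (so a half turn about x gives the same grasp; the last joint's range is limited). The gripper opens to 93 mm and grips with 3 to 60 N. Pads are 15 mm wide; open, the fingers measure 128 mm over their backs; the gripper's body (75 mm by 188 mm) begins 65 mm behind the grasp point.
Start: joints at [-1.205, 0.116, 1.442, -0, 1.584, -0.038], TCP at [0.265, -0.621, 0.219] pointing down, gripper open.
Joint ranges: [-2.83, 2.83], [-0.83, 2.19], [0.07, 2.5], [-1.14, 4.28], [0.01, 3], [-2.97, 2.97]. Speed limits (rad/s): [1.89, 1.89, 2.22, 3.14, 3.14, 3.14].

### API

Orientations are given as a unit quaternion [x, y, z, w].
In Python, from rig import env gives the robot as it stands.
- The arm moves only by the tool step_arm, never from a script. Its argument "commands" is a list of rows, each an object of numbers: "tx", "ty", "tz": the shift along the tool's x, y, z in units of 300 mm (1.0 is 300 mm); "rx", "ry", "rz": the turn, a rotation vector about the tool's x, y, z in units of 2 rad (1.0 is 2 rad). In form: [{"tx": .., "ty": .., "tz": .., "rx": .., "ry": .., "rz": ..}, ...]. A call has exactly 8 rows; each row shifts and turns the pose as measured when the row begins, along the tool's axes as they then stand; what a row does not reach is not made up. A row lasts 1/12 s, in which the tool goes at most 41.7 mm and 7.16 degrees, less where a joint would pass 70% of its speed; a pose out of reach is approached as far as the arm can. A call with a number of a shift or a turn outside -1 to 1 is refused whole. A call with a gripper value outside its range is refused whole. "jaw" is the opening, from 0 (shut) to 1 (fully open), set as the call begins (left out, the last holds). The fingers move at their own pace and stop on an object; the grip force is fixed at half the most. Time passes only in rows, so rows that do not move let the fingers close, or fill a call up. It gives the time, the measured TCP pose, the force and the opening at its end, in the units of the state.
- env.get_obs(): the state, without advancing time (a new reading comes with each control period).
- env.grab_frame(name): name is "scene" or "top" or "wrist"; returns a dict with "color" (384x512x3 uint8, blue, green, red), "range_z" (384x512 float32, m along the optical axis (not along the pixel's ray), 0 where there is no reading), "fx", "fy", "cx", "cy" (pixels), "k1" (the pictures are not rectified: a ray, as slopes to the right and down, at radius r is drawn at 1 + k1 r^2 times it, then the intrinsics apply), "world_from_camera" (4x4, takes a point from camera to world coordinates); the wrist camera has in their place "hand_eye" (4x4, takes a point from camera to tool coordinates, whose origin is the TCP and whose axes are the tool frame's). Camera axes: x right, y down, z forward; pixel columns grow to the right and rows downward; lengths in m; the calibration is good to about 2 mm. A picture is of the moment at which its call begins: read the wrist's pose just before it.
- env.hand_in(): hands the job in, once; it reports no verdict.
Trained networks look in the newest picture that a camera, given by its name, has taken for a name from the list of things; names that differ only in an ending like _2 or _b are one class to them, and where a whole thing is asked for, a point or a joint stands for the part that bears it (a point fixed in the world has none). Each returns a list of dicts, best first, with "p" (0 to 1); they miss things now and then, are a little off and sometimes report something else, mostly with a low value. They report only what shows in the picture. A call takes as long as a camera call.
- env.look_for(camera, thing): "xy" ([column, row] as shares, 0 to 1, of the picture: columns of its width, rows of its height, amid what is visible of it).
- env.outline_of(camera, thing): "region" (384x512 bool, what is visible of it) and "xy" ([column, row] as shares, 0 to 1, of the picture: columns of its width, rows of its height, amid what is visible of it).
The state is a dict: "time": time; "joint_positions": joint angles; "joint_velocities": joint speeds; "joint_efforts": joint torques, N m; "position": TCP position; "eef_rot": TCP orientation; "ft_force": force on the tool from outside, world axes, zero at the start; "torque": the same for the moment, N m; "opening": opening from 0.0 (shut) to 1.0 (fully open).
Only numpy, scipy, OpenCV 4.12 (cv2) and the standard library are available. Lean on these libraries where they do the work, as an engineer would, in place of code of your own. Each camera call takes 0.05 s, during which the arm holds its last target.

## Working session

There is one attempt and no reset: what is moved stays moved. The work goes in short steps, Python scripts to look and compute and a tool call to move; the robot and the scene stay as the last step left them, time stands still between calls to the robot, and variables do not carry over. Pictures are saved under pics/ and viewed, and the job is handed in when it is done.

Besides the shell and the picture viewer there is one more tool, called after "Emit:" as a command line: name --argument value ..., lists and objects as JSON in quotes. step_arm: Moves the arm, as the interface text tells. Its arguments: {"type":"object","properties":{"commands":{"type":"array","items":{"type":"object","properties":{"tx":{"type":"number","minimum":-1,"maximum":1},"ty":{"type":"number","minimum":-1,"maximum":1},"tz":{"type":"number","minimum":-1,"maximum":1},"rx":{"type":"number","minimum":-1,"maximum":1},"ry":{"type":"number","minimum":-1,"maximum":1},"rz":{"type":"number","minimum":-1,"maximum":1}}}},"jaw":{"type":"number"}},"required":["commands"]}

```bash
ls; mkdir -p pics
python3 - <<'E'
from rig import env
import cv2,numpy as np
o=env.get_obs();print({k:np.round(v,3) for k,v in o.items()})
for n in ["scene","top"]:
    f=env.grab_frame(n);cv2.imwrite(f"pics/{n}0.png",f["color"]);np.savez(f"pics/{n}0.npz",**f)
    print(n,f["fx"],f["fy"],f["cx"],f["cy"],f["k1"],np.round(f["world_from_camera"],3).tolist())
    for t in ["terminal","rocker_far_half","square_key_top","long_key_top","round_left_top","round_right_top","glue_stick","carton"]:
        print(t,[(np.round(d["xy"][0]*512,1),np.round(d["xy"][1]*384,1),round(d["p"],2)) for d in env.look_for(n,t)[:2]])
E
```

```text
pics
{'time': np.float64(0.0), 'joint_positions': array([-1.205,  0.116,  1.442, -0.   ,  1.584, -0.038]), 'joint_velocities': array([ 0.002,  0.001, -0.   , -0.001, -0.001, -0.001]), 'joint_efforts': array([ 3.0000e-03, -7.2126e+01, -6.2259e+01,  7.8000e-02,  2.4000e-02,
       -0.0000e+00]), 'position': array([ 0.265, -0.621,  0.218]), 'eef_rot': array([-0.693, -0.142,  0.693, -0.141]), 'ft_force': array([ 0.458,  0.518, -0.227]), 'torque': array([-0.007, -0.036, -0.015]), 'opening': np.float64(0.999)}
scene 414.49196195230553 414.49196195230553 258.7567866008753 197.92383276702057 -0.11893051362693384 [[0.776, 0.392, -0.495, 1.051], [0.631, -0.509, 0.586, -0.512], [-0.022, -0.767, -0.642, 0.624], [0.0, 0.0, 0.0, 1.0]]
terminal [(np.float64(164.4), np.float64(245.8), 0.97)]
rocker_far_half [(np.float64(200.1), np.float64(208.7), 0.8), (np.float64(104.0), np.float64(246.8), 0.15)]
square_key_top [(np.float64(157.0), np.float64(242.5), 0.54)]
long_key_top [(np.float64(146.2), np.float64(230.8), 0.56), (np.float64(162.4), np.float64(242.0), 0.31)]
round_left_top [(np.float64(183.5), n
[... 199 characters left out ...]
top 371.47594477453663 371.47594477453663 258.00378560223226 192.47531646569294 -0.10775560505858578 [[-0.069, -0.973, 0.22, 0.414], [-0.998, 0.067, -0.013, -0.002], [-0.002, -0.22, -0.975, 1.037], [0.0, 0.0, 0.0, 1.0]]
terminal [(np.float64(322.4), np.float64(227.0), 0.68)]
rocker_far_half [(np.float64(290.2), np.float64(232.5), 0.61)]
square_key_top [(np.float64(330.0), np.float64(223.8), 0.68), (np.float64(333.4), np.float64(237.8), 0.34)]
long_key_top [(np.float64(333.3), np.float64(239.5), 0.75)]
round_left_top []
round_right_top []
glue_stick [(np.float64(330.5), np.float64(221.7), 0.64)]
carton [(np.float64(174.1), np.float64(220.0), 0.87), (np.float64(333.2), np.float64(239.8), 0.6)]
```

View pics/scene0.png

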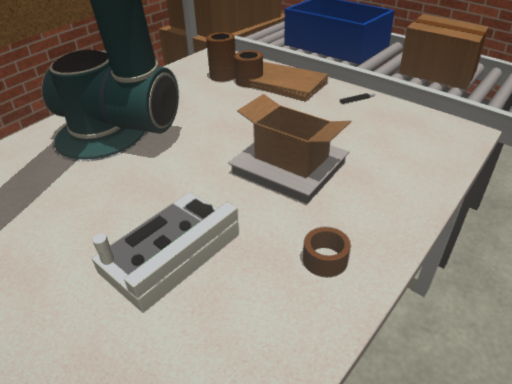

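View pics/top0.png

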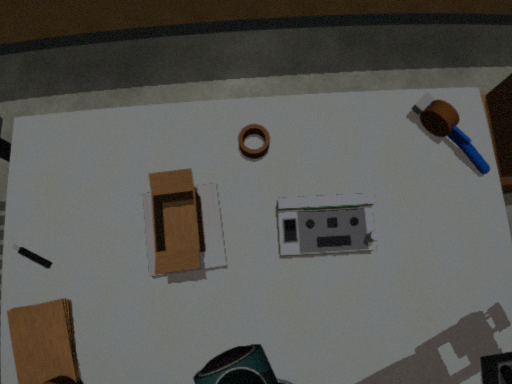

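The scene view shows the terminal around (165,245) with the hood towards the camera, and the carton and platform around (290,150). In the top view the terminal is around (325,226): rocker (290,231), round keys (310,224) and (354,221), square key (332,223), long key (333,241), glue stick (371,238).

```bash
cat > h.py <<'E'
import numpy as np,cv2
from scipy.spatial.transform import Rotation as R
def ray(f,uv):
    K=np.array([[f["fx"],0,f["cx"]],[0,f["fy"],f["cy"]],[0,0,1.]])
    return cv2.undistortPoints(np.array(uv,float).reshape(-1,1,2),K,np.array([float(f["k1"]),0,0,0]),None).reshape(-1,2)
def T_of(f,o=None):
    if "world_from_camera" in f: return f["world_from_camera"]
    T=np.eye(4);T[:3,:3]=R.from_quat(o["eef_rot"]).as_matrix();T[:3,3]=o["position"]
    return T@f["hand_eye"]
def plane(f,uv,z,o=None):
    T=T_of(f,o);s=ray(f,uv);d=np.c_[s,np.ones(len(s))]@T[:3,:3].T;c=T[:3,3]
    return c+d*((z-c[2])/d[:,2])[:,None]
def depthpts(f,uv,o=None):
    uv=np.array(uv).reshape(-1,2);T=T_of(f,o);s=ray(f,uv)
    z=np.array([f["range_z"][int(round(v)),int(round(u))] for u,v in uv])
    return (np.c_[s,np.ones(len(s))]*z[:,None])@T[:3,:3].T+T[:3,3]
E
python3 - <<'E'
from h import *
f=dict(np.load("pics/top0.npz"));g=dict(np.load("pics/scene0.npz"))
img=cv2.resize(f["color"][180:270,130:390],None,fx=3,fy=3,interpolation=cv2.INTER_CUBIC);cv2.imwrite("pics/topc.png",img)
img=cv2.resize(g["color"][180:310,80:260],None,fx=4,fy=4,interpolation=cv2.INTER_CUBIC);cv2.imwrite("pics/scc.png",img)
uv=[(290,231),(310,224),(332,223),(354,221),(333,241),(371,238)]
print(np.round(plane(f,uv,.053),3));print(np.round(depthpts(f,uv),3))
uv=[(184,225),(162,242),(138,260),(146,231)]
print(np.round(plane(g,uv,.053),3));print(np.round(depthpts(g,uv),3))
E
```

```text
[[ 0.525 -0.093  0.053]
 [ 0.54  -0.148  0.053]
 [ 0.539 -0.207  0.053]
 [ 0.54  -0.267  0.053]
 [ 0.49  -0.204  0.053]
 [ 0.491 -0.308  0.053]]
[[ 0.525 -0.093  0.052]
 [ 0.54  -0.147  0.056]
 [ 0.538 -0.206  0.055]
 [ 0.54  -0.267  0.054]
 [ 0.491 -0.205  0.052]
 [ 0.487 -0.292  0.102]]
[[ 0.545 -0.148  0.053]
 [ 0.546 -0.208  0.053]
 [ 0.546 -0.267  0.053]
 [ 0.497 -0.208  0.053]]
[[ 0.546 -0.149  0.055]
 [ 0.546 -0.208  0.054]
 [ 0.547 -0.267  0.054]
 [ 0.498 -0.208  0.054]]
```

View pics/topc.png

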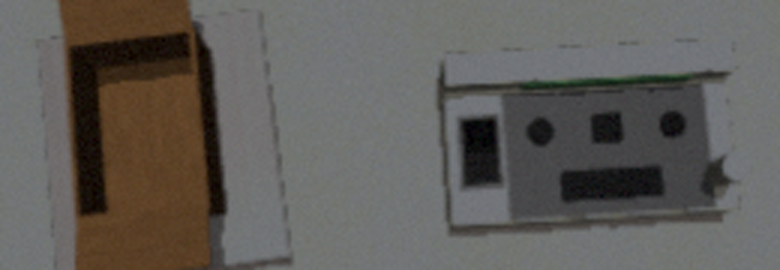

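View pics/scc.png

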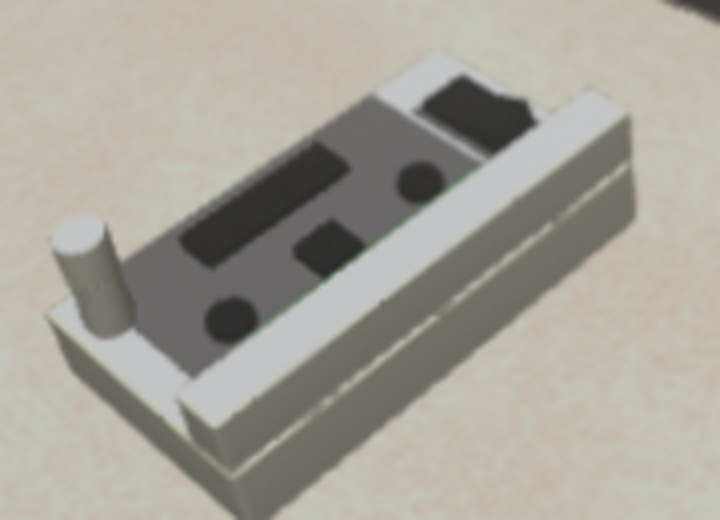

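Run:
```python
from rig import env
from h import *
o=env.get_obs();M=R.from_quat(o["eef_rot"]).as_matrix();print(np.round(M,3))
for n in ["a","b"]:
    s=1 if n=="a" else -1
    G=np.array([[0,0,-1],[s*0,s*1,0],[s*1,0,0]]).T  # placeholder
# target: x down, jaw along +-y
for s in (1,-1):
    x=np.array([0,0,-1.]);y=np.array([0,s,0.]);G=np.c_[x,y,np.cross(x,y)]
    print(s,R.from_matrix(M.T@G).as_rotvec()/2, M.T@(np.array([.50,-.19,.25])-o["position"])/.3)
f=env.grab_frame("wrist");cv2.imwrite("pics/w0.png",f["color"]);print(np.round(f["hand_eye"],3),f["fx"])
```

```text
[[-0.     0.393 -0.92 ]
 [ 0.    -0.92  -0.393]
 [-1.    -0.     0.   ]]
1 [-1.36890338e+00 -3.82508628e-06  1.64097037e-05] [-0.10451167 -1.01277627 -1.28384541]
-1 [2.01892949e-01 1.18241641e-05 2.75620136e-06] [-0.10451167 -1.01277627 -1.28384541]
[[ 0.001 -0.301  0.953 -0.166]
 [ 1.     0.002 -0.001  0.   ]
 [-0.001  0.953  0.301 -0.085]
 [ 0.     0.     0.     1.   ]] 304.5604585761581
```

View pics/w0.png

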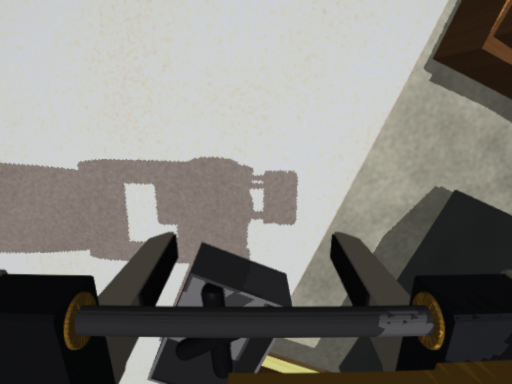

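Emit:
step_arm --commands '[{"rx": 0.0505,"ty": -0.08,"tz": -0.1,"tx": -0.02},{"rx": 0.0505,"ty": -0.08,"tz": -0.1,"tx": -0.02},{"rx": 0.0505,"ty": -0.08,"tz": -0.1,"tx": -0.02},{"rx": 0.0505,"ty": -0.08,"tz": -0.1,"tx": -0.02},{"ty": -0.12,"tz": -0.05,"tx": -0.02},{"ty": -0.12,"tz": -0.05,"tx": -0.02},{"ty": -0.12,"tz": -0.05,"tx": -0.02},{"ty": -0.12,"tz": -0.05,"tx": -0.02}]' --jaw 0

```text
validation failed for argument at $.co...
```

Emit:
step_arm --commands '[{"tx": -0.02,"ty": -0.08,"tz": -0.1,"rx": 0.0505,"ry": 0,"rz": 0},{"tx": -0.02,"ty": -0.08,"tz": -0.1,"rx": 0.0505,"ry": 0,"rz": 0},{"tx": -0.02,"ty": -0.08,"tz": -0.1,"rx": 0.0505,"ry": 0,"rz": 0},{"tx": -0.02,"ty": -0.08,"tz": -0.1,"rx": 0.0505,"ry": 0,"rz": 0},{"tx": -0.02,"ty": -0.12,"tz": -0.05,"rx": 0,"ry": 0,"rz": 0},{"tx": -0.02,"ty": -0.12,"tz": -0.05,"rx": 0,"ry": 0,"rz": 0},{"tx": -0.02,"ty": -0.12,"tz": -0.05,"rx": 0,"ry": 0,"rz": 0},{"tx": -0.02,"ty": -0.12,"tz": -0.05,"rx": 0,"ry": 0,"rz": 0}]' --jaw 0

```text
time: 1.62
position: [0.4213, -0.3501, 0.265]
eef_rot: [-0.706, 0.009, 0.708, 0.011]
ft_force: [0.8, -0.1, 0.1]
opening: 0.473
```

Emit:
step_arm --commands '[{"tx": 0,"ty": -0.12,"tz": -0.05,"rx": 0,"ry": 0,"rz": 0},{"tx": 0,"ty": -0.12,"tz": -0.05,"rx": 0,"ry": 0,"rz": 0},{"tx": 0,"ty": -0.12,"tz": -0.05,"rx": 0,"ry": 0,"rz": 0},{"tx": 0,"ty": -0.12,"tz": -0.05,"rx": 0,"ry": 0,"rz": 0},{"tx": 0,"ty": -0.05,"tz": -0.03,"rx": 0,"ry": 0,"rz": 0},{"tx": 0,"ty": 0,"tz": 0,"rx": 0,"ry": 0,"rz": 0},{"tx": 0,"ty": 0,"tz": 0,"rx": 0,"ry": 0,"rz": 0},{"tx": 0,"ty": 0,"tz": 0,"rx": 0,"ry": 0,"rz": 0}]' --jaw 0

```text
time: 2.28
position: [0.4988, -0.1785, 0.269]
eef_rot: [0.708, -0.007, -0.706, -0.008]
ft_force: [0.6, 0.0, 0.6]
opening: 0.007
```

Run:
```python
from rig import env
from h import *
o=env.get_obs();M=R.from_quat(o["eef_rot"]).as_matrix();print(np.round(M,3),o["position"],o["opening"],o["ft_force"])
f=env.grab_frame("wrist");cv2.imwrite("pics/w1.png",f["color"]);np.savez("pics/w1.npz",pos=o["position"],rot=o["eef_rot"],**f)
```

```text
[[ 0.003 -0.022 -1.   ]
 [ 0.001 -1.     0.022]
 [-1.    -0.001 -0.003]] [ 0.49875271 -0.17854103  0.2690381 ] 0.006659024948624268 [0.64961592 0.02623637 0.64239174]
```

View pics/w1.png

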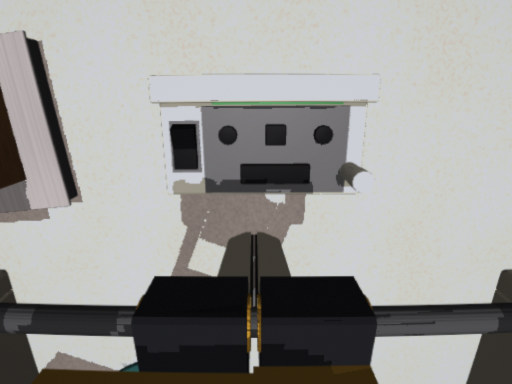

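The wrist view has it all: rocker (184,147), round keys (228,134) and (323,134), square key (275,134), long key (275,174), glue stick (357,178). I'll refine the centres from the blobs.

```bash
cat > meas.py <<'E'
from h import *
f=dict(np.load("pics/w1.npz"));o={"position":f["pos"],"eef_rot":f["rot"]}
g=cv2.cvtColor(f["color"],cv2.COLOR_BGR2GRAY)
m=(g<40).astype(np.uint8);m[195:]=0;m[:,:150]=0
n,l,s,c=cv2.connectedComponentsWithStats(m)
for i in range(1,n):
    if s[i,4]>80:
        ys,xs=np.where(l==i)
        print(s[i],np.round(c[i],1),"mean",np.round(plane(f,np.c_[xs,ys],.053,o).mean(0),4),"dep",np.round(np.median(depthpts(f,np.c_[xs,ys],o),0),4))
uv=[(185,132),(185,145),(185,160),(184,126)];print(np.round(depthpts(f,uv,o),4))
uv=[(357,176),(360,182),(240,180),(300,150),(300,120),(172,185),(344,160)];print(np.round(depthpts(f,uv,o),4))
E
python3 meas.py; python3 -c "
import cv2
a=cv2.imread('pics/w1.png')[60:210,140:390];cv2.imwrite('pics/w1c.png',cv2.resize(a,None,fx=3.2,fy=3.2))"
```

```text
[ 171  124   27   45 1070] [184.4 145.7] mean [ 0.5306 -0.0913  0.053 ] dep [ 0.5317 -0.092   0.0543]
[266 125  20  20 397] [275.4 134.5] mean [ 0.5422 -0.2058  0.053 ] dep [ 0.5426 -0.2053  0.0532]
[314 125  18  19 262] [322.6 134.3] mean [ 0.5414 -0.2644  0.053 ] dep [ 0.5417 -0.2643  0.053 ]
[219 126  18  18 247] [227.6 134.7] mean [ 0.5432 -0.1464  0.053 ] dep [ 0.5429 -0.1464  0.0532]
[ 240  164   70   20 1372] [274.7 173.5] mean [ 0.4925 -0.2048  0.053 ] dep [ 0.4927 -0.2051  0.0532]
[[ 0.5484 -0.0952  0.0604]
 [ 0.5318 -0.0925  0.0542]
 [ 0.5128 -0.0909  0.0542]
 [ 0.5551 -0.093   0.0532]]
[[ 0.5005 -0.2937  0.1054]
 [ 0.4936 -0.2974  0.1061]
 [ 0.4847 -0.1598  0.0525]
 [ 0.5211 -0.2379  0.0453]
 [ 0.5589 -0.2368  0.0471]
 [ 0.4779 -0.0685  0.0457]
 [ 0.5069 -0.2957  0.0447]]
```

View pics/w1c.png

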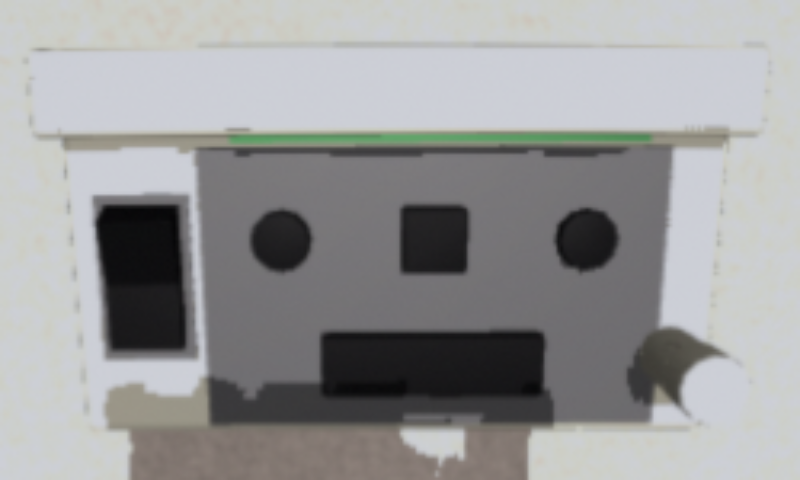

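Emit:
step_arm --commands '[{"tx": 0.05,"ty": -0.075,"tz": -0.04,"rx": 0,"ry": 0,"rz": 0},{"tx": 0.05,"ty": -0.075,"tz": -0.04,"rx": 0,"ry": 0,"rz": 0},{"tx": 0.08,"ty": -0.075,"tz": -0.04,"rx": 0,"ry": 0,"rz": 0},{"tx": 0.1,"ty": -0.072,"tz": -0.034,"rx": 0,"ry": 0,"rz": 0},{"tx": 0.1,"ty": 0,"tz": 0,"rx": 0,"ry": 0,"rz": 0},{"tx": 0.1,"ty": 0,"tz": 0,"rx": 0,"ry": 0,"rz": 0},{"tx": 0.05,"ty": 0,"tz": 0,"rx": 0,"ry": 0,"rz": 0},{"tx": 0,"ty": 0,"tz": 0,"rx": 0,"ry": 0,"rz": 0}]' --jaw 0

```text
time: 3.0
position: [0.5481, -0.0978, 0.1055]
eef_rot: [0.71, -0.014, -0.704, -0.012]
ft_force: [-0.4, -0.9, 0.2]
opening: 0.006
```

Run:
```python
from rig import env
from h import *
o=env.get_obs();M=R.from_quat(o["eef_rot"]).as_matrix();print(np.round(M,3),np.round(o["position"],4),o["opening"],o["ft_force"])
f=env.grab_frame("wrist");cv2.imwrite("pics/w2.png",f["color"]);np.savez("pics/w2.npz",pos=o["position"],rot=o["eef_rot"],**f)
```

```text
[[ 0.007 -0.037 -0.999]
 [-0.002 -0.999  0.037]
 [-1.     0.002 -0.007]] [ 0.5481 -0.0978  0.1055] 0.005927779227029733 [-0.36674075 -0.88780898  0.18596312]
```

View pics/w2.png

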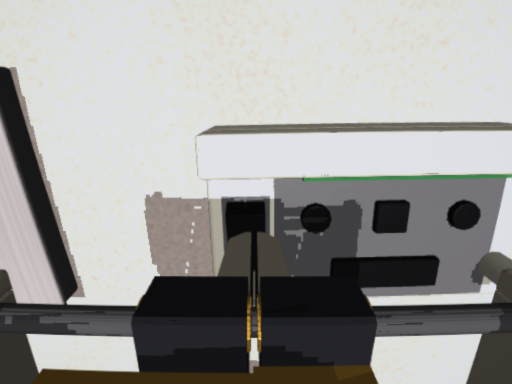

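Run:
```python
from h import *
f=dict(np.load("pics/w2.npz"));o={"position":f["pos"],"eef_rot":f["rot"]}
print(np.round(plane(f,[(391,216),(315,218),(463,215),(384,271)],.053,o),4))
print(np.round(plane(f,[(226,201),(266,201)],.062,o),4)); print(np.round(depthpts(f,[(233,215),(245,205),(245,215),(245,225),(258,215)],o),4))
# tip projection: where is TCP
T=np.linalg.inv(f["hand_eye"]);p=T[:3,3];r2=(p[0]**2+p[1]**2)/p[2]**2;k=1+f["k1"]*r2
print(f["cx"]+f["fx"]*k*p[0]/p[2],f["cy"]+f["fy"]*k*p[1]/p[2])
```

```text
[[ 0.5438 -0.2044  0.053 ]
 [ 0.5444 -0.145   0.053 ]
 [ 0.5424 -0.2626  0.053 ]
 [ 0.4951 -0.2037  0.053 ]]
[[ 0.5637 -0.078   0.062 ]
 [ 0.5626 -0.1071  0.062 ]]
[[ 0.5524 -0.0825  0.0615]
 [ 0.5565 -0.0913  0.0515]
 [ 0.5527 -0.0914  0.063 ]
 [ 0.5428 -0.0909  0.0583]
 [ 0.5517 -0.101   0.0614]]
253.90475328971294 246.84991155994237
```

Emit:
step_arm --commands '[{"tx": 0,"ty": -0.023,"tz": 0.003,"rx": -0.011,"ry": -0.0035,"rz": 0},{"tx": 0.04,"ty": 0,"tz": 0,"rx": 0,"ry": 0,"rz": 0},{"tx": 0.04,"ty": 0,"tz": 0,"rx": 0,"ry": 0,"rz": 0},{"tx": 0.03,"ty": 0,"tz": 0,"rx": 0,"ry": 0,"rz": 0},{"tx": 0.01,"ty": 0,"tz": 0,"rx": 0,"ry": 0,"rz": 0},{"tx": 0,"ty": 0,"tz": 0,"rx": 0,"ry": 0,"rz": 0},{"tx": 0,"ty": 0,"tz": 0,"rx": 0,"ry": 0,"rz": 0},{"tx": 0,"ty": 0,"tz": 0,"rx": 0,"ry": 0,"rz": 0}]' --jaw 0

```text
time: 3.72
position: [0.5495, -0.0933, 0.0729]
eef_rot: [0.709, -0.007, -0.705, -0.004]
ft_force: [0.2, -0.4, 1.0]
opening: 0.006
```

Emit:
step_arm --commands '[{"tx": 0,"ty": -0.01,"tz": 0.009,"rx": 0,"ry": 0,"rz": 0},{"tx": 0.012,"ty": -0.002,"tz": 0.002,"rx": 0,"ry": 0,"rz": 0},{"tx": 0.012,"ty": 0,"tz": 0,"rx": 0,"ry": 0,"rz": 0},{"tx": 0.01,"ty": 0,"tz": 0,"rx": 0,"ry": 0,"rz": 0},{"tx": 0.01,"ty": 0,"tz": 0,"rx": 0,"ry": 0,"rz": 0},{"tx": 0.007,"ty": 0,"tz": 0,"rx": 0,"ry": 0,"rz": 0},{"tx": 0.007,"ty": 0,"tz": 0,"rx": 0,"ry": 0,"rz": 0},{"tx": 0.007,"ty": 0,"tz": 0,"rx": 0,"ry": 0,"rz": 0}]' --jaw 0

```text
time: 4.38
position: [0.5486, -0.0895, 0.0547]
eef_rot: [0.712, -0.007, -0.702, -0.004]
ft_force: [2.9, 0.4, 3.5]
opening: 0.005
```

Emit:
step_arm --commands '[{"tx": 0.007,"ty": 0,"tz": 0,"rx": 0,"ry": 0,"rz": 0},{"tx": 0.007,"ty": 0,"tz": 0,"rx": 0,"ry": 0,"rz": 0},{"tx": 0.008,"ty": 0,"tz": 0,"rx": 0,"ry": 0,"rz": 0},{"tx": 0.008,"ty": 0,"tz": 0,"rx": 0,"ry": 0,"rz": 0},{"tx": 0.008,"ty": 0,"tz": 0,"rx": 0,"ry": 0,"rz": 0},{"tx": 0.008,"ty": 0,"tz": 0,"rx": 0,"ry": 0,"rz": 0},{"tx": 0.008,"ty": 0,"tz": 0,"rx": 0,"ry": 0,"rz": 0},{"tx": 0.008,"ty": 0,"tz": 0,"rx": 0,"ry": 0,"rz": 0}]' --jaw 0

```text
time: 5.05
position: [0.5493, -0.0896, 0.0527]
eef_rot: [0.712, -0.007, -0.702, -0.004]
ft_force: [-16.0, 3.3, 33.1]
opening: 0.006
```

Emit:
step_arm --commands '[{"tx": -0.03,"ty": 0,"tz": 0,"rx": 0,"ry": 0,"rz": 0},{"tx": -0.06,"ty": 0,"tz": 0,"rx": 0,"ry": 0,"rz": 0},{"tx": -0.1,"ty": 0,"tz": 0,"rx": 0,"ry": -0.006,"rz": 0},{"tx": -0.05,"ty": 0.08,"tz": 0,"rx": 0,"ry": 0,"rz": 0},{"tx": 0,"ty": 0.1,"tz": 0,"rx": 0,"ry": 0,"rz": 0},{"tx": 0,"ty": 0.1,"tz": 0,"rx": 0,"ry": 0,"rz": 0},{"tx": 0,"ty": 0.08,"tz": 0.03,"rx": 0,"ry": 0,"rz": 0},{"tx": 0,"ty": 0,"tz": 0,"rx": 0,"ry": 0,"rz": 0}]' --jaw 0

```text
time: 5.72
position: [0.5344, -0.1999, 0.1265]
eef_rot: [-0.705, 0.006, 0.71, 0.003]
ft_force: [0.4, 0.4, 0.1]
opening: 0.005
```

Run:
```python
from rig import env
from h import *
o=env.get_obs();M=R.from_quat(o["eef_rot"]).as_matrix();print(np.round(M,3),np.round(o["position"],4),o["opening"],o["ft_force"])
f=env.grab_frame("wrist");cv2.imwrite("pics/w3.png",f["color"]);np.savez("pics/w3.npz",pos=o["position"],rot=o["eef_rot"],**f)
```

```text
[[-0.007 -0.012 -1.   ]
 [-0.004 -1.     0.012]
 [-1.     0.004  0.007]] [ 0.5344 -0.1999  0.1265] 0.004931298561109277 [0.39660702 0.35501448 0.14319393]
```

View pics/w3.png

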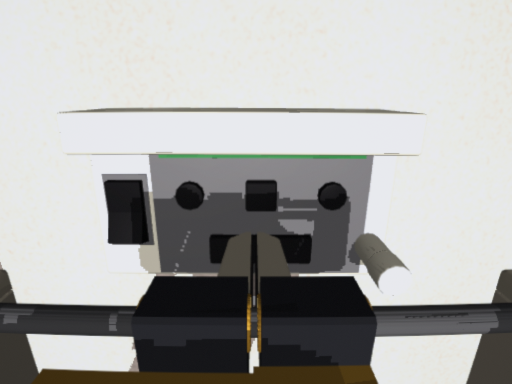

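Run:
```python
from h import *
f=dict(np.load("pics/w3.npz"));o={"position":f["pos"],"eef_rot":f["rot"]}
print("keys",np.round(plane(f,[(261,195.5),(189.5,195),(332.5,195.5)],.053,o),4))
uv=[(126,r) for r in range(182,244,5)];print(np.round(depthpts(f,uv,o),4))
# clear of rocker rim: flat top points
print(np.round(depthpts(f,[(146,166),(120,166),(220,230)],o),4))
```

```text
keys [[ 0.5431 -0.2061  0.053 ]
 [ 0.5442 -0.1471  0.053 ]
 [ 0.5424 -0.2654  0.053 ]]
[[ 0.5557 -0.0951  0.052 ]
 [ 0.5517 -0.095   0.053 ]
 [ 0.5474 -0.0944  0.0532]
 [ 0.5431 -0.0938  0.0531]
 [ 0.5389 -0.0934  0.0537]
 [ 0.5344 -0.0927  0.0536]
 [ 0.5299 -0.0921  0.0535]
 [ 0.5256 -0.0918  0.0543]
 [ 0.5218 -0.0919  0.056 ]
 [ 0.5179 -0.092   0.0578]
 [ 0.5142 -0.0923  0.0597]
 [ 0.5102 -0.0922  0.061 ]
 [ 0.5055 -0.0915  0.061 ]]
[[ 0.5675 -0.111   0.0456]
 [ 0.5675 -0.0885  0.0442]
 [ 0.5083 -0.1698  0.0442]]
```

The rocker is on: its far half is level at 53 mm and the near half is raised. The terminal hasn't moved measurably. Next is the square key at (0.543,-0.206).

Emit:
step_arm --commands '[{"tx": 0,"ty": 0.02,"tz": -0.033,"rx": 0,"ry": 0.003,"rz": 0},{"tx": 0.04,"ty": 0.003,"tz": 0,"rx": 0,"ry": 0,"rz": 0},{"tx": 0.06,"ty": 0,"tz": 0,"rx": 0,"ry": 0,"rz": 0},{"tx": 0.05,"ty": 0,"tz": 0,"rx": 0,"ry": 0,"rz": 0},{"tx": 0.03,"ty": 0,"tz": 0,"rx": 0,"ry": 0,"rz": 0},{"tx": 0.01,"ty": 0,"tz": 0,"rx": 0,"ry": 0,"rz": 0},{"tx": 0,"ty": 0,"tz": 0,"rx": 0,"ry": 0,"rz": 0},{"tx": 0,"ty": 0,"tz": 0,"rx": 0,"ry": 0,"rz": 0}]' --jaw 0

```text
time: 6.43
position: [0.5462, -0.2018, 0.0616]
eef_rot: [-0.705, 0.003, 0.709, 0.003]
ft_force: [0.8, -0.3, 1.4]
opening: 0.005
```

Emit:
step_arm --commands '[{"tx": 0,"ty": 0.012,"tz": 0.012,"rx": 0,"ry": 0.002,"rz": 0},{"tx": 0,"ty": 0.004,"tz": 0.003,"rx": 0,"ry": 0,"rz": 0},{"tx": 0.009,"ty": 0,"tz": 0,"rx": 0,"ry": 0,"rz": 0},{"tx": 0.009,"ty": 0,"tz": 0,"rx": 0,"ry": 0,"rz": 0},{"tx": 0.009,"ty": 0,"tz": 0,"rx": 0,"ry": 0,"rz": 0},{"tx": 0.007,"ty": 0,"tz": 0,"rx": 0,"ry": 0,"rz": 0},{"tx": 0.006,"ty": 0,"tz": 0,"rx": 0,"ry": 0,"rz": 0},{"tx": 0.006,"ty": 0,"tz": 0,"rx": 0,"ry": 0,"rz": 0}]' --jaw 0

```text
time: 7.1
position: [0.5426, -0.2075, 0.0502]
eef_rot: [0.709, -0.004, -0.706, -0.002]
ft_force: [-1.5, -0.1, 4.0]
opening: 0.011
```

Emit:
step_arm --commands '[{"tx": 0.006,"ty": 0,"tz": 0,"rx": 0,"ry": 0,"rz": 0},{"tx": 0.006,"ty": 0,"tz": 0,"rx": 0,"ry": 0,"rz": 0},{"tx": 0.006,"ty": 0,"tz": 0,"rx": 0,"ry": 0,"rz": 0},{"tx": 0.006,"ty": 0,"tz": 0,"rx": 0,"ry": 0,"rz": 0},{"tx": 0.006,"ty": 0,"tz": 0,"rx": 0,"ry": 0,"rz": 0},{"tx": 0.006,"ty": 0,"tz": 0,"rx": 0,"ry": 0,"rz": 0},{"tx": 0.006,"ty": 0,"tz": 0,"rx": 0,"ry": 0,"rz": 0},{"tx": 0.006,"ty": 0,"tz": 0,"rx": 0,"ry": 0,"rz": 0}]' --jaw 0

```text
time: 7.77
position: [0.5428, -0.2075, 0.048]
eef_rot: [0.709, -0.004, -0.706, -0.001]
ft_force: [-12.7, 5.0, 24.6]
opening: 0.008
```

Emit:
step_arm --commands '[{"tx": -0.03,"ty": 0,"tz": 0,"rx": 0,"ry": 0,"rz": 0},{"tx": -0.06,"ty": 0,"tz": 0,"rx": 0,"ry": 0,"rz": 0},{"tx": -0.08,"ty": 0,"tz": 0,"rx": 0,"ry": -0.002,"rz": 0},{"tx": -0.06,"ty": 0,"tz": 0.04,"rx": 0,"ry": 0,"rz": 0},{"tx": 0,"ty": 0,"tz": 0.06,"rx": 0,"ry": 0,"rz": 0},{"tx": 0,"ty": 0,"tz": 0.06,"rx": 0,"ry": 0,"rz": 0},{"tx": 0,"ty": 0,"tz": 0,"rx": 0,"ry": 0,"rz": 0},{"tx": 0,"ty": 0,"tz": 0,"rx": 0,"ry": 0,"rz": 0}]' --jaw 0

```text
time: 8.43
position: [0.4935, -0.2067, 0.1208]
eef_rot: [0.707, -0.004, -0.707, -0.001]
ft_force: [0.5, 0.4, 0.1]
opening: 0.003
```

Run:
```python
from rig import env
from h import *
o=env.get_obs();M=R.from_quat(o["eef_rot"]).as_matrix();print(np.round(M,3),np.round(o["position"],4),o["opening"],o["ft_force"])
f=env.grab_frame("wrist");cv2.imwrite("pics/w4.png",f["color"]);np.savez("pics/w4.npz",pos=o["position"],rot=o["eef_rot"],**f)
```

```text
[[ 0.001 -0.007 -1.   ]
 [-0.004 -1.     0.007]
 [-1.     0.004 -0.001]] [ 0.4935 -0.2067  0.1208] 0.0026004712727061455 [0.48633435 0.39624762 0.06071085]
```

View pics/w4.png

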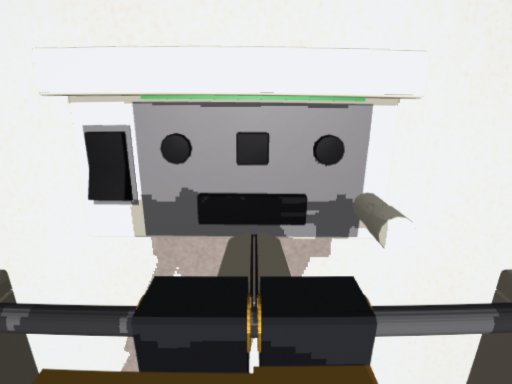

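Run:
```python
from h import *
f=dict(np.load("pics/w4.npz"));o={"position":f["pos"],"eef_rot":f["rot"]}
print("keys sq,l,r,long",np.round(plane(f,[(253,148.5),(177,149),(328.5,149.5),(252.5,209)],.053,o),4))
for n,(u,v) in dict(sq=(253,148),rl=(176,149),rr=(328,149),lo=(252,209),lo2=(215,209),flat=(215,155),flat2=(290,155),rf=(108,140),rn=(108,195)).items():
    print(n,np.round(np.median(depthpts(f,[(u+a,v+b) for a in range(-3,4) for b in range(-3,4)],o),0),4))
```

```text
keys sq,l,r,long [[ 0.5426 -0.2066  0.053 ]
 [ 0.5427 -0.1479  0.053 ]
 [ 0.5416 -0.2649  0.053 ]
 [ 0.4931 -0.2059  0.053 ]]
sq [ 0.5423 -0.2066  0.0482]
rl [ 0.5427 -0.1474  0.0532]
rr [ 0.5419 -0.2645  0.0533]
lo [ 0.4932 -0.2054  0.0533]
lo2 [ 0.4934 -0.1752  0.0533]
flat [ 0.5365 -0.1762  0.0459]
flat2 [ 0.5361 -0.236   0.0458]
rf [ 0.5503 -0.0951  0.0534]
rn [ 0.5083 -0.0924  0.0612]
```

The square key stays down (48 mm) and both round keys are up (53 mm). Next is the long key.

Emit:
step_arm --commands '[{"tx": 0.03,"ty": 0,"tz": 0,"rx": 0,"ry": 0,"rz": 0},{"tx": 0.05,"ty": 0,"tz": 0.002,"rx": 0,"ry": 0,"rz": 0},{"tx": 0.05,"ty": 0,"tz": 0.002,"rx": 0,"ry": 0,"rz": 0},{"tx": 0.04,"ty": 0,"tz": 0.002,"rx": 0,"ry": 0,"rz": 0},{"tx": 0.02,"ty": 0,"tz": 0,"rx": 0,"ry": 0,"rz": 0},{"tx": 0.01,"ty": 0,"tz": 0,"rx": 0,"ry": 0,"rz": 0},{"tx": 0,"ty": 0,"tz": 0,"rx": 0,"ry": 0,"rz": 0},{"tx": 0,"ty": 0,"tz": 0,"rx": 0,"ry": 0,"rz": 0}]' --jaw 0

```text
time: 9.15
position: [0.4941, -0.2065, 0.0537]
eef_rot: [-0.706, 0.003, 0.708, 0.001]
ft_force: [-0.3, 0.2, 0.4]
opening: 0.005
```

Emit:
step_arm --commands '[{"tx": 0.008,"ty": 0,"tz": 0,"rx": 0,"ry": 0,"rz": 0},{"tx": 0.008,"ty": 0,"tz": 0,"rx": 0,"ry": 0,"rz": 0},{"tx": 0.008,"ty": 0,"tz": 0,"rx": 0,"ry": 0,"rz": 0},{"tx": 0.007,"ty": 0,"tz": 0,"rx": 0,"ry": 0,"rz": 0},{"tx": 0.006,"ty": 0,"tz": 0,"rx": 0,"ry": 0,"rz": 0},{"tx": 0.006,"ty": 0,"tz": 0,"rx": 0,"ry": 0,"rz": 0},{"tx": 0.006,"ty": 0,"tz": 0,"rx": 0,"ry": 0,"rz": 0},{"tx": 0.006,"ty": 0,"tz": 0,"rx": 0,"ry": 0,"rz": 0}]' --jaw 0

```text
time: 9.82
position: [0.495, -0.2069, 0.0479]
eef_rot: [0.707, -0.003, -0.707, -0.001]
ft_force: [-12.7, 5.7, 22.2]
opening: 0.006
```

Emit:
step_arm --commands '[{"tx": 0.006,"ty": 0,"tz": 0,"rx": 0,"ry": 0,"rz": 0},{"tx": 0.006,"ty": 0,"tz": 0,"rx": 0,"ry": 0,"rz": 0},{"tx": 0.006,"ty": 0,"tz": 0,"rx": 0,"ry": 0,"rz": 0},{"tx": 0.006,"ty": 0,"tz": 0,"rx": 0,"ry": 0,"rz": 0},{"tx": 0.006,"ty": 0,"tz": 0,"rx": 0,"ry": 0,"rz": 0},{"tx": 0.006,"ty": 0,"tz": 0,"rx": 0,"ry": 0,"rz": 0},{"tx": 0.006,"ty": 0,"tz": 0,"rx": 0,"ry": 0,"rz": 0},{"tx": 0.006,"ty": 0,"tz": 0,"rx": 0,"ry": 0,"rz": 0}]' --jaw 0

```text
time: 10.48
position: [0.495, -0.2068, 0.0479]
eef_rot: [0.708, -0.003, -0.707, -0.0]
ft_force: [-13.1, 5.3, 21.9]
opening: 0.004
```

Bottomed at 48 mm. I'll hold one more call for margin, then lift straight up.

Emit:
step_arm --commands '[{"tx": 0.006,"ty": 0,"tz": 0,"rx": 0,"ry": 0,"rz": 0},{"tx": 0.006,"ty": 0,"tz": 0,"rx": 0,"ry": 0,"rz": 0},{"tx": 0.006,"ty": 0,"tz": 0,"rx": 0,"ry": 0,"rz": 0},{"tx": 0.006,"ty": 0,"tz": 0,"rx": 0,"ry": 0,"rz": 0},{"tx": 0.006,"ty": 0,"tz": 0,"rx": 0,"ry": 0,"rz": 0},{"tx": 0.006,"ty": 0,"tz": 0,"rx": 0,"ry": 0,"rz": 0},{"tx": 0.006,"ty": 0,"tz": 0,"rx": 0,"ry": 0,"rz": 0},{"tx": 0.006,"ty": 0,"tz": 0,"rx": 0,"ry": 0,"rz": 0}]' --jaw 0

```text
time: 11.15
position: [0.495, -0.2068, 0.0479]
eef_rot: [0.708, -0.004, -0.706, 0.0]
ft_force: [-12.4, 5.8, 22.0]
opening: 0.006
```

Emit:
step_arm --commands '[{"tx": -0.03,"ty": 0,"tz": 0,"rx": 0,"ry": 0,"rz": 0},{"tx": -0.06,"ty": 0,"tz": 0,"rx": 0,"ry": 0,"rz": 0},{"tx": -0.08,"ty": 0,"tz": 0,"rx": 0,"ry": 0,"rz": 0},{"tx": -0.1,"ty": 0,"tz": 0,"rx": 0,"ry": 0,"rz": 0},{"tx": -0.05,"ty": 0,"tz": 0,"rx": 0,"ry": 0,"rz": 0},{"tx": 0,"ty": 0,"tz": 0,"rx": 0,"ry": 0,"rz": 0},{"tx": 0,"ty": 0,"tz": 0,"rx": 0,"ry": 0,"rz": 0},{"tx": 0,"ty": 0,"tz": 0,"rx": 0,"ry": 0,"rz": 0}]' --jaw 0

```text
time: 11.82
position: [0.4952, -0.2066, 0.1493]
eef_rot: [0.709, -0.004, -0.705, 0.001]
ft_force: [0.4, -0.2, -0.1]
opening: 0.007
```

Run:
```python
from rig import env
from h import *
o=env.get_obs();print(o["time"],np.round(o["position"],4),o["ft_force"])
f=env.grab_frame("wrist");cv2.imwrite("pics/w5.png",f["color"]);np.savez("pics/w5.npz",pos=o["position"],rot=o["eef_rot"],**f)
```

```text
11.8167 [ 0.4952 -0.2066  0.1493] [ 0.40232349 -0.20405649 -0.07356657]
```

View pics/w5.png

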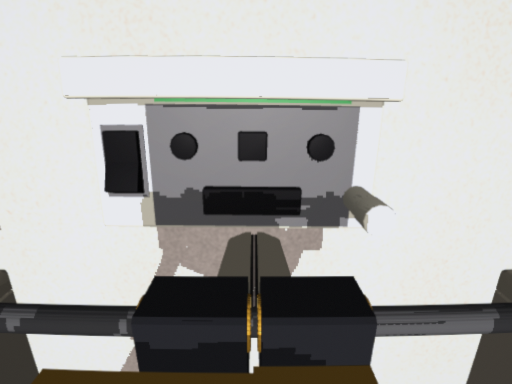

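Run:
```python
from h import *
f=dict(np.load("pics/w5.npz"));o={"position":f["pos"],"eef_rot":f["rot"]}
for n,(u,v) in dict(sq=(253,146),rl=(184,146),rr=(320,147),lo=(252,200),lo2=(215,200),flat=(218,155),rf=(124,142),rn=(124,185),glue=(379,217)).items():
    print(n,np.round(np.median(depthpts(f,[(u+a,v+b) for a in range(-3,4) for b in range(-3,4)],o),0),4))
```

```text
sq [ 0.5419 -0.2067  0.0482]
rl [ 0.543  -0.147   0.0533]
rr [ 0.5415 -0.2647  0.0532]
lo [ 0.4937 -0.2055  0.0534]
lo2 [ 0.4938 -0.172   0.0534]
flat [ 0.5336 -0.1754  0.0457]
rf [ 0.5469 -0.0954  0.0533]
rn [ 0.5104 -0.0935  0.0603]
glue [ 0.4967 -0.3008  0.1049]
```

```bash
python3 -c "
from rig import env
print(env.hand_in())"
```

```text
the job is handed in; nothing more can be done
None
```

I switched the scale on, latched the square key down, then pressed the long key and let it go, all with closed fingers and in that order. The job was handed in at about 12 s.

- **Rocker:** I pressed the far half to its stop, peaking at about 33 N. The last wrist picture shows the far half level at 53 mm and the near half raised to about 60 mm, so it is fully on.
- **Square key:** I pressed it to its stop at about 25 N. It stayed down, its top at 48 mm against 53 mm when up.
- **Long key:** I held it fully down at 48 mm for about 1.4 s, at about 22 N. It sprang back up to 53 mm.
- **Left alone:** Both round keys still measure 53 mm (up). The terminal shifted by no more than about 1 mm, and the glue stick is still standing in its place. I didn't measure the carton and tape roll again; the arm never went near either.
- **After the last press:** The arm stopped about 10 cm above the keys, touching nothing, with about 0 N measured at the wrist.

Each press also gave a sideways force of up to about 16 N, but this did not measurably move the terminal. The scene camera's positions were up to about 6 mm off the top camera's, so I worked from the wrist camera.

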